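# Clamp the connector head onto a battery canister

### The job

Close up the battery canister on the assembly fixture. Lay the loose connector head into the lower half of the clamp so that its flange sits against the canister's flange, then swing the open upper half of the clamp ring over both flanges until it is fully shut, and swing the latch lever with the red bar up against the ring as far as it goes, so that its hook holds the ring. Set the head down rather than dropping it, and leave the cell checker, the jar of lugs and the green screwdriver where they are.

Things in the scene. Friction and masses are not known exactly. Their poses are not given: they have to be found in the camera images.
- fixture: Fixed to the bench: grey plate 134x268x12 mm with a blue battery canister (66 mm tube, 114 mm long, 84 mm flange, open end) lying level and the fixed lower half of a steel clamp ring (outer radius 51 mm, 29 mm wide, centred on the mouth). Origin on the bench below the mouth; z up, y out of the mouth along the tube, towards the robot; x to the left, from latch side to hinge side (yaw 1.27 to 1.87)
- seat (a point): Centre of the canister's flange face, on the tube axis, 78 mm up. The V groove of the lower clamp half and the bevelled rims lead in a flange lowered straight from above with its face -1 to 3 mm clear of the canister's. Fully down, the head's axis is 1.5 mm below this point, its face 0 to 2.5 mm away, and its tail lies on a black rest (rubber pad 34.5 mm up, at fixture y 118 to 136 mm)
- clamp_hinge (a point): Middle of the hinge pin of the swinging upper clamp half: 57 mm from the tube axis along the fixture's +x, level with the axis; the pin is parallel to the fixture's y
- clamp_half (a joint): Angle (rad) of the steel upper clamp half: 0 = shut on the lower half; grows as the free end swings up and back to the hinge side; starts 1.65 to 1.85, stop 2.0. Half ring, outer radius 51 mm, 29 mm wide, 0.2 kg; stiff hinge (0.18 N m), stays where left: push it fully down. Ears with an 8 mm keeper pin at the free end reach 135 mm from the hinge. Collides with a head that is not down in the groove
- clamp_back (a point): Point on the outer surface of the upper clamp half near its free end, mid width: push here from behind, then down. Shut, it lies at 140 degrees round the tube axis (0 = fixture +x, 90 = up), radius 51 mm; 101 mm from the hinge pin, 161 degrees round it
- latch (a joint): Angle (rad) of the latch lever: 0 = fully latched, at its stop, leaning over the ring; grows as the bar swings away from the ring and down; starts 1.0 to 1.2, stop 1.35. Light friction (0.04 N m), stays where left. Its cam hook meets the keeper pin at about 0.75, draws it down up to 4 mm, and holds it from 0.15 to 0. It catches only if the ring is shut
- latch_pivot (a point): Middle of the lever's fixed pivot, parallel to the fixture's y: 63 mm from the tube axis along the fixture's -x and 11 mm below it
- latch_bar (a point): Middle of the lever's red cross bar (10 mm thick, 37 mm long, parallel to the fixture's y), 66 mm from the pivot. At latch = 0 it is 17 mm to the +x (hinge) side of the pivot and 64 mm above it; when open it is on the -x side. Push it from the -x side towards +x, following its arc, to latch
- head: Loose connector head lying level, 0.3 to 0.52 kg, 138 mm long plus 7 mm plug: blue flange 84 mm across (bevelled rim, 9.5 mm thick at the root), 58 mm shoulder, metal neck 40 mm across and 80 mm long, black octagonal bumper 84 mm across. Origin on the axis mid neck, its centre of mass, 42 mm up as it lies: grasp there. y from flange to tail. Seated, the origin is 76 mm along fixture +y from seat
- head_face (a point): Centre of the head's flange face, 76 mm from the head's origin along its -y
- cell_checker: Red cell checker with two black bands, 45 x 77 x 26 mm, loose on the bench, to be left alone; origin at the centre of its underside.
- lug_jar: Small clear jar with an amber lid, 47 mm across, 52 mm high, loose on the bench, to be left alone; origin at the centre of its underside.
- driver_green: Green-handled screwdriver, 145 mm long, 25 mm thick, loose on the bench, to be left alone; origin at the centre of its underside.

How it is judged:
By the outcome, as a careful person would: the job done as asked, in the order asked, and still so for the second after the job is handed in, with the robot touching nothing.
It also fails if it takes over 59 s, if anything falls off the work surface, if the arm or the gripper's body presses on something with over 40 N, if the wrist force passes 120 N, or if a joint passes its speed limit or range.

### The arm

A 6-joint arm with a two-finger parallel gripper is mounted at the origin on a cart in front of the work surface, level with it; the furniture and walls round the work are solid. World frame = base frame: x ahead of the robot, y to its left, z up, the work surface at z = 0. Lengths are in m, angles in rad, forces in N, time in s.
With the tool pointing down it reaches from about 0.25 to 0.725 m from the base axis. Payload 4 kg.
Tool frame: the origin (TCP) lies at the very end of the fingers, on their centre line; the grasp point (between the pads) lies 19 mm behind it; z points along the fingers, y is the line along which they close (so a half turn about z gives the same grasp; the last joint's range is limited). The gripper opens to 85 mm and grips with 20 to 120 N. Pads are 22 mm wide; open, the fingers measure 114 mm over their backs; the gripper's body (76 mm by 85 mm) begins 54 mm behind the grasp point. The pads swing forward as they close: fully open they stand 13 mm farther back than shut.
Start: joints at [-1.346, 0.241, 0.005, 1.335, 0, 1.571], TCP at [0.111, -0.487, 0.231] pointing down, gripper open.
Joint ranges: [-2.72, 2.72], [-1.05, 1.87], [-1.09, 1.28], [-1.99, 2.15], [-1.42, 1.44], [-3.14, 3.14]. Speed limits (rad/s): [2.79, 2.79, 3.14, 3.14, 3.14, 3.14].

### API

Orientations are given as a unit quaternion [x, y, z, w].
In Python, from workcell import bot, vision, workorder, boxes_of gives the robot as it stands.
- The arm moves only by the tool send_rows, never from a script. Its argument "motion" is text: rows parted by semicolons, each of 5 numbers parted by spaces: the closure, from -1 (fully open) to 1 (shut), so that 0 is half open, then the shift along the tool's x, y, z in cm, then the turn about the tool's z in rad. In form: claw x y z twist; .... A call has 1 to 5 rows; each row is the pose to reach, as a shift and turn from the pose commanded when the call began, along the tool's axes at that moment; what a row does not reach only later rows make up. A row lasts 1/10 s, in which the tool goes at most 50 mm and 8.59 degrees, less where a joint would pass 70% of its speed; a pose out of reach is approached as far as the arm can. A call with a gripper value outside its range is refused whole. The fingers move at their own pace and stop on an object; the grip force is fixed at half the most. Time passes only in rows, so rows that repeat a pose let the fingers close. It gives the time, the measured TCP pose, the force, the opening and the grip force at its end, in the units of the state.
- bot.get_obs(): the state, without advancing time (a new reading comes with each control period).
- vision.camera(name): name is "side" or "top"; returns the picture (400x640x3 uint8, red, green, blue); there is no depth.
- vision.camera_model(name): a dict with "fov_y" (degrees; the focal length in pixels is half the picture's height over the tangent of half this angle, whatever the lens; pixels are square), "cx", "cy" (the principal point, pixels), "world_from_camera" (4x4, takes a point from camera to world coordinates). Camera axes: x right, y down, z forward; pixel columns grow to the right and rows downward; lengths in m; the calibration is good to about 2 mm. A picture is of the moment at which its call begins. camera_model takes no time and is no camera call.
- workorder.job_done(): hands the job in; it is judged then, once.
Trained networks look in the newest picture that a camera, given by its name, has taken for a name from the list of things; names that differ only in an ending like _2 or _b are one class to them, and where a whole thing is asked for, a point or a joint stands for the part that bears it (a point fixed in the world has none). Each returns a list of dicts, best first, with "conf" (0 to 1); they miss things now and then, are a little off and sometimes report something else, mostly with a low value. They report only what shows in the picture. A call takes as long as a camera call.
- boxes_of(camera, target): "rect" ([centre column, centre row, width, height] in pixels, round what is visible of it).
The state is a dict: "clock": time; "joint_pos": joint angles; "joint_vel": joint speeds; "tau": joint torques, N m; "eef_pos": TCP position; "tool_rot": TCP orientation; "ft_force": force on the tool from outside, world axes, zero at the start; "ft_torque": the same for the moment, N m; "grip_width": finger opening in m; "grasp_force": force on a finger pad.
Only numpy, scipy, OpenCV 4.12 (cv2) and the standard library are available. Lean on these libraries where they do the work, as an engineer would, in place of code of your own. Each camera call takes 0.05 s, during which the arm holds its last target. There are 200 camera calls.

## Working session

There is one attempt and no reset: what is moved stays moved. The work goes in short steps, Python scripts to look and compute and a tool call to move; the robot and the scene stay as the last step left them, time stands still between calls to the robot, and variables do not carry over. Pictures are saved under pics/ and viewed, at most 10 in all, crops included, and the job is handed in when it is done.

Besides the shell and the picture viewer there is one more tool, called after "Call:" as name(argument=value, ...) on one line, values as JSON. send_rows: Moves the arm, as the interface text tells. Its arguments: {"type":"object","properties":{"motion":{"type":"string"}},"required":["motion"]}

```bash
ls; mkdir -p pics; python3 - <<'E'
from workcell import bot, vision, workorder, boxes_of
import cv2, numpy as np
for c in ("side","top"):
    im=vision.camera(c); cv2.imwrite(f"pics/{c}0.png",im[:,:,::-1])
    m=vision.camera_model(c); print(c,m["fov_y"],m["cx"],m["cy"],np.round(m["world_from_camera"],4).tolist())
    for t in ("fixture","head","clamp_half","latch_bar","cell_checker","lug_jar","driver_green"):
        print(t,[(np.round(d["rect"]).tolist(),round(d["conf"],2)) for d in boxes_of(c,t)[:2]])
o=bot.get_obs();print(o)
E
```

```text
pics
side 46.638767430113134 321.54689625591044 190.8655951690978 [[-0.9733, -0.1587, 0.1658, 0.3775], [-0.2291, 0.6281, -0.7437, 0.8142], [0.0139, -0.7618, -0.6477, 0.7668], [0.0, 0.0, 0.0, 1.0]]
fixture [([325.0, 216.0, 123.0, 102.0], 0.96), ([379.0, 162.0, 61.0, 49.0], 0.74)]
head [([380.0, 163.0, 60.0, 49.0], 0.8)]
clamp_half [([317.0, 210.0, 18.0, 49.0], 0.88), ([325.0, 217.0, 124.0, 98.0], 0.2)]
latch_bar [([332.0, 179.0, 14.0, 30.0], 0.56)]
cell_checker [([379.0, 299.0, 22.0, 39.0], 0.8), ([330.0, 179.0, 20.0, 34.0], 0.45)]
lug_jar [([278.0, 174.0, 15.0, 26.0], 0.6)]
driver_green [([274.0, 287.0, 66.0, 17.0], 0.81), ([329.0, 179.0, 18.0, 26.0], 0.2)]
top 46.05084323417715 324.6916385382243 200.20564633730555 [[-0.0195, -0.9892, 0.145, 0.3717], [-0.9997, 0.021, 0.0092, 0.0218], [-0.0121, -0.1447, -0.9894, 1.2064], [0.0, 0.0, 0.0, 1.0]]
fixture [([305.0, 208.0, 102.0, 114.0], 0.65), ([237.0, 196.0, 12.0, 32.0], 0.32)]
head [([408.0, 239.0, 49.0, 60.0], 0.8), ([341.0, 195.0, 24.0, 18.0], 0.74)]
clamp_half [([267.0, 199.0, 31.0, 19.0], 0.74)]
latch_bar [([341.0, 199.0, 24.0, 19.0]
[... 192 characters left out ...]
'clock': 0.8, 'joint_pos': array([-1.34598818e+00,  2.40503863e-01,  5.02992244e-03,  1.33519793e+00,
       -1.49922032e-05,  1.57077403e+00]), 'joint_vel': array([ 0.00099433, -0.00013593,  0.00073033, -0.0008085 , -0.00077051,
       -0.00120405]), 'tau': array([ 1.74850134e-03, -3.72151673e+01,  2.52680004e+01,  9.25012755e-04,
        1.81827108e-04,  2.52044593e-06]), 'eef_pos': array([ 0.11145876, -0.4874349 ,  0.23136598]), 'tool_rot': array([ 9.93688058e-01,  1.12178603e-01, -4.69729618e-07,  6.26743800e-05]), 'ft_force': array([-0.38948833, -0.68491346,  0.49432758]), 'ft_torque': array([-0.0213055 , -0.00573638, -0.0214866 ]), 'grasp_force': 0.0, 'grip_width': 0.08515217733863926}
```

View pics/top0.png

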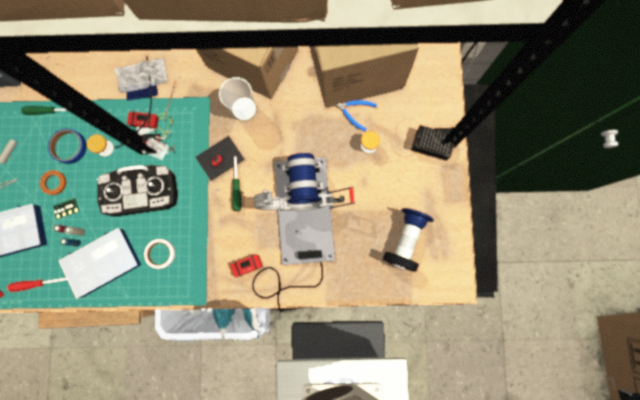

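View pics/side0.png

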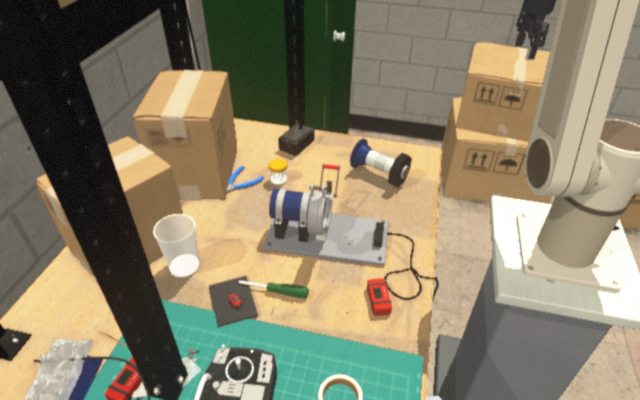

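The top view shows the fixture around (305,208), with the ring open to the left at about (267,199), the latch bar at (350,195), and the head from its flange (417,217) to its tail (402,262). Next I'll zoom in on both views.

```bash
python3 - <<'E'
import cv2
a=cv2.imread("pics/top0.png")[140:280,225:445]; a=cv2.resize(a,None,fx=3.6,fy=3.6,interpolation=cv2.INTER_CUBIC)
cv2.imwrite("pics/topz.png",a)
b=cv2.imread("pics/side0.png")[125:275,250:430]; b=cv2.resize(b,None,fx=4,fy=4,interpolation=cv2.INTER_CUBIC)
cv2.imwrite("pics/sidez.png",b)
E
```

```text
(no output)
```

View pics/topz.png

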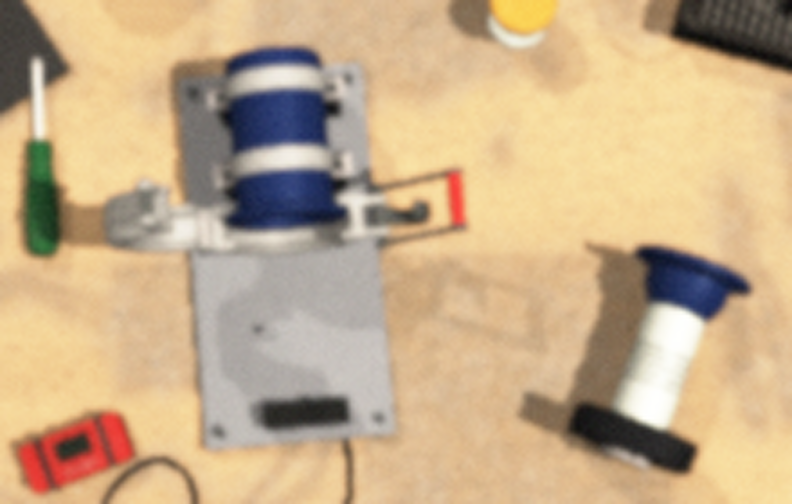

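View pics/sidez.png

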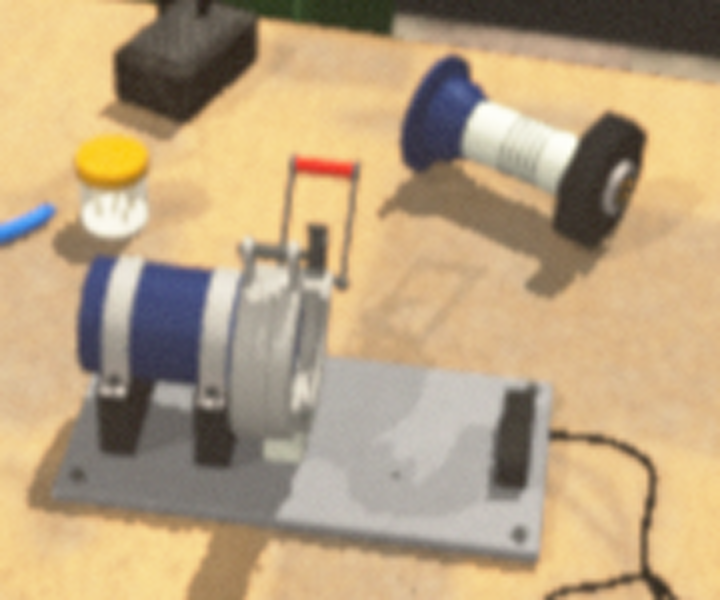

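```bash
cat > h.py <<'E'
import numpy as np
from workcell import bot, vision, workorder, boxes_of
import cv2
def back(c,px,z):
    m=vision.camera_model(c); f=200/np.tan(np.radians(m["fov_y"])/2); T=np.array(m["world_from_camera"])
    d=T[:3,:3]@np.array([(px[0]-m["cx"])/f,(px[1]-m["cy"])/f,1]); o=T[:3,3]
    return o+d*(z-o[2])/d[2]
def proj(c,p):
    m=vision.camera_model(c); f=200/np.tan(np.radians(m["fov_y"])/2); T=np.array(m["world_from_camera"])
    q=T[:3,:3].T@(np.array(p)-T[:3,3]); return np.array([m["cx"]+f*q[0]/q[2],m["cy"]+f*q[1]/q[2]])
tz=lambda p:(p[0]/3.6+225,p[1]/3.6+140)
sz=lambda p:(p[0]/4+250,p[1]/4+125)
E
python3 - <<'E'
from h import *
def show(n,c,pz,z): print(n,c,np.round(back(c,(tz if c=="top" else sz)(pz),z),4)[:2])
for n,p in dict(TL=(177,70),TR=(364,64),BR=(396,433),BL=(205,448)).items(): show(n,"top",p,.012)
for n,p in dict(BR=(549,383),BL=(537,555),TL=(54,495)).items(): show(n,"side",p,.012)
show("pad","top",(303,411),.0345); show("pad","side",(520,435),.0345)
show("mouthL","top",(230,222),.078);show("mouthR","top",(340,222),.078)
show("bar","top",(457,199),.1);show("bar","side",(325,167),.1)
for n,p in dict(flL=(637,252),flR=(748,290),n1=(676,312),n2=(643,420),n1l=(648,305),n1r=(705,318),bmpL=(573,418),bmpR=(694,460),plug=(625,460)).items(): show(n,"top",p,.042)
for n,p in dict(fl=(437,115),n1=(475,125),n2=(563,168),plug=(622,190)).items(): show(n,"side",p,.042)
E
```

```text
TL top [0.6566 0.1622]
TR top [0.6581 0.027 ]
BR top [0.3933 0.0099]
BL top [0.3855 0.1436]
BR side [0.3968 0.015 ]
BL side [0.3867 0.1476]
TL side [0.649  0.1687]
pad top [0.4092 0.0737]
pad side [0.4066 0.0838]
mouthL top [0.5353 0.1191]
mouthR top [0.5337 0.045 ]
bar top [ 0.5443 -0.033 ]
bar side [ 0.5461 -0.0428]
flL top [ 0.5136 -0.1592]
flR top [ 0.4856 -0.2343]
n1 top [ 0.4715 -0.1841]
n2 top [ 0.3982 -0.1583]
n1l top [ 0.4767 -0.1651]
n1r top [ 0.467  -0.2038]
bmpL top [ 0.4005 -0.1107]
bmpR top [ 0.3706 -0.1916]
plug top [ 0.3715 -0.1449]
fl side [ 0.5005 -0.1915]
n1 side [ 0.4742 -0.1866]
n2 side [ 0.4119 -0.1541]
plug side [ 0.3727 -0.1404]
```

Call:
send_rows(motion="-1 4.2 -2.6 0.5 0.13; -1 8.4 -5.2 1 0.26; -1 12.6 -7.8 1.5 0.39; -1 16.8 -10.4 2 0.5; -1 21 -13 2.5 0.594")

```text
clock: 1.3
eef_pos: [0.2832, -0.3177, 0.2071]
tool_rot: [0.983, -0.186, 0.0, 0.0]
ft_force: [0.9, -1.2, -0.2]
grip_width: 0.0854
grasp_force: 0.0
```

```bash
cat >> h.py <<'E'
from scipy.spatial.transform import Rotation as R
def go(p,head=None,obs=None):
    "shift in tool axes (cm) and twist to reach world p with tool x heading"
    o=obs or bot.get_obs(); M=R.from_quat(o["tool_rot"]).as_matrix()
    h=np.arctan2(M[1,0],M[0,0])
    t=None if head is None else -((head-h+np.pi)%(2*np.pi)-np.pi)
    print("t",round(o["clock"],2),"pos",np.round(o["eef_pos"],4),"head",round(h,4),"tilt",np.round(M[:,2],3),"F",np.round(o["ft_force"],1),"w",round(o["grip_width"],4),"gf",round(o["grasp_force"],1))
    print(" -> shift cm",np.round(100*M.T@(np.array(p)-o["eef_pos"]),2),"twist",t)
E
python3 -c "
from h import *
go([.434,-.170,.15],-.369)"
```

```text
t 1.3 pos [ 0.2832 -0.3177  0.2071] head -0.3747 tilt [ 0.001 -0.001 -1.   ] F [ 0.9 -1.2 -0.2] w 0.0854 gf 0.0
 -> shift cm [  8.62 -19.27   5.71] twist -0.0056814190502989526
```

Call:
send_rows(motion="-1 2.1 -4.4 1.4 0; -1 4.2 -8.8 2.8 0; -1 6.4 -13.2 4.2 0; -1 8.53 -18.7 5.6 0; -1 8.53 -18.7 5.6 0")

```text
clock: 1.8
eef_pos: [0.4313, -0.1718, 0.1498]
tool_rot: [0.984, -0.181, -0.0, -0.001]
ft_force: [-1.4, -0.7, -0.4]
grip_width: 0.0854
grasp_force: 0.0
```

```bash
python3 - <<'E'
from h import *
ims=[]
go([.434,-.170,.023],-.369)
for c,(x,y) in (("top",(360,170)),("side",(320,90))):
    im=vision.camera(c)[:,:,::-1]; print(proj(c,bot.get_obs()["eef_pos"]), proj(c,[.434,-.170,.042]))
    ims.append(cv2.resize(im[y:y+130,x:x+110],None,fx=3.6,fy=3.6,interpolation=cv2.INTER_CUBIC))
cv2.imwrite("pics/a1.png",np.hstack(ims))
E
```

```text
t 1.8 pos [ 0.4313 -0.1718  0.1498] head -0.3636 tilt [-0.     0.002 -1.   ] F [-1.4 -0.7 -0.4] w 0.0854 gf 0.0
 -> shift cm [ 0.2  -0.25 12.69] twist 0.005439125715032578
[416.51856068 240.46373362] [407.74373498 241.96390525]
[389.24388158 126.22433122] [383.01605617 162.13472775]
```

View pics/a1.png

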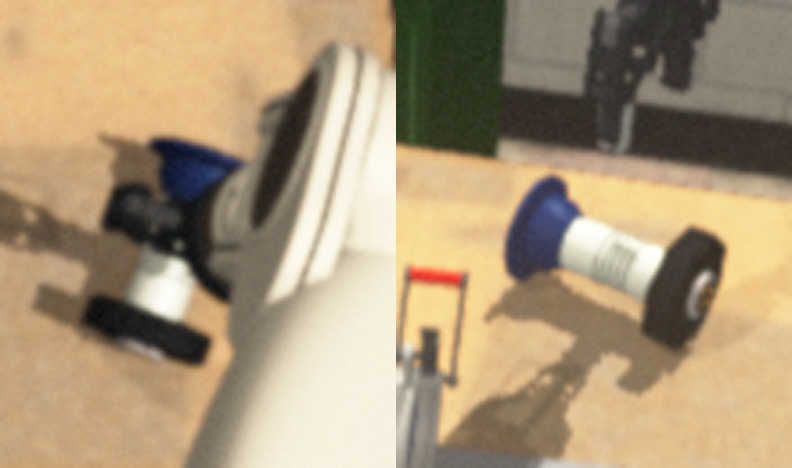

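The head's neck lies straight below the gripper in both views, so I'm descending to grasp it.

Call:
send_rows(motion="-1 0.2 0 4 0; -1 0.2 0 8 0; -1 0.2 0 11 0; -1 0.2 0 12.8 0; -1 0.2 0 12.8 0")

```text
clock: 2.4
eef_pos: [0.428, -0.1765, 0.0211]
tool_rot: [0.983, -0.185, -0.003, -0.0]
ft_force: [-0.7, 0.4, 0.3]
grip_width: 0.085
grasp_force: 0.0
```

Call:
send_rows(motion="1 0 0 0 0; 1 0 0 0 0; 1 0 0 0 0; 1 0 0 0 0; 1 0 0 0 0")

```text
clock: 2.9
eef_pos: [0.4325, -0.1766, 0.0248]
tool_rot: [0.983, -0.183, 0.002, 0.001]
ft_force: [0.1, 0.9, 5.1]
grip_width: 0.0384
grasp_force: 59.4
```

Call:
send_rows(motion="1 0 0 0 0; 1 0 0 -1 0; 1 0 0 -2 0; 1 0 0 -3 0; 1 0 0 -3 0")

```text
clock: 3.4
eef_pos: [0.4323, -0.1765, 0.0548]
tool_rot: [0.983, -0.184, 0.002, 0.0]
ft_force: [0.1, -0.1, -4.4]
grip_width: 0.0382
grasp_force: 60.9
```

```bash
python3 - <<'E'
from h import *
go([.460,.0805,.20],.069)
E
```

```text
t 3.4 pos [ 0.4323 -0.1765  0.0548] head -0.3692 tilt [ 0.003 -0.001 -1.   ] F [ 0.1 -0.1 -4.4] w 0.0382 gf 60.9
 -> shift cm [ -6.65 -24.96 -14.55] twist -0.43816954312637835
```

Call:
send_rows(motion="1 0 0 -5 0; 1 -1 -3 -9.5 0; 1 -3 -8 -13.5 -0.13; 1 -4.5 -12.5 -13.5 -0.26; 1 -5.5 -17 -13.5 -0.35")

```text
clock: 3.9
eef_pos: [0.4395, -0.0161, 0.1885]
tool_rot: [1.0, -0.008, 0.002, 0.0]
ft_force: [1.3, 0.0, -4.4]
grip_width: 0.038
grasp_force: 62.7
```

```bash
python3 - <<'E'
from h import *
go([.444,.079,.19],.069)
E
```

```text
t 3.9 pos [ 0.4395 -0.0161  0.1885] head -0.0169 tilt [ 0.004 -0.    -1.   ] F [ 1.3  0.  -4.4] w 0.038 gf 62.7
 -> shift cm [ 0.29 -9.52 -0.15] twist -0.08586880950351183
```

Call:
send_rows(motion="1 0.2 -4 0 -0.05; 1 0.2 -7.5 0 -0.088; 1 0.2 -9.1 0 -0.088; 1 0.2 -9.1 0 -0.088; 1 0.2 -9.1 0 -0.088")

```text
clock: 4.4
eef_pos: [0.4447, 0.049, 0.1862]
tool_rot: [0.999, 0.049, -0.001, -0.009]
ft_force: [0.2, -0.3, -4.7]
grip_width: 0.0384
grasp_force: 62.6
```

```bash
python3 - <<'E'
from h import *
ims=[]
go([.444,.079,.19],.069)
for c,(x,y),w in (("top",(240,150),110),("side",(250,90),150)):
    im=vision.camera(c)[:,:,::-1]
    ims.append(cv2.resize(im[y:y+180,x:x+w],None,fx=3,fy=3,interpolation=cv2.INTER_CUBIC))
cv2.imwrite("pics/a2.png",np.hstack(ims))
E
```

```text
t 4.4 pos [0.4447 0.049  0.1862] head 0.0981 tilt [-0.003  0.018 -1.   ] F [ 0.2 -0.3 -4.7] w 0.0384 gf 62.6
 -> shift cm [ 0.23 -3.   -0.32] twist 0.029112401663361265
```

View pics/a2.png

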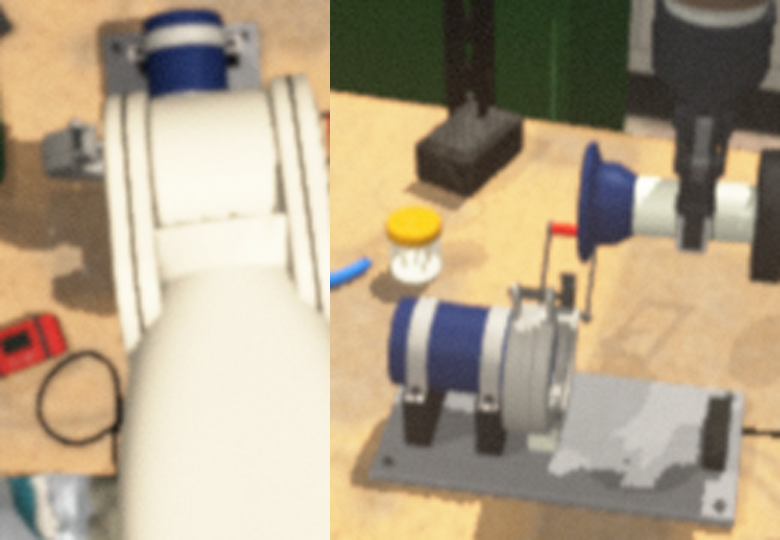

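```bash
python3 - <<'E'
from h import *
o=bot.get_obs()
for k in("joint_pos","joint_vel","tau"): print(k,np.round(o[k],3))
go([.444,.079,.19],.069)
E
```

```text
joint_pos [ 0.096  0.164 -0.211  1.196  0.019  3.141]
joint_vel [-0.005 -0.001  0.001 -0.001  0.004 -0.   ]
tau [ 2.8200e-01 -3.4289e+01  2.5784e+01  6.0000e-03  9.8000e-02 -0.0000e+00]
t 4.5 pos [0.4448 0.0486 0.1863] head 0.0971 tilt [-0.003  0.019 -1.   ] F [-1.1  0.1 -4.1] w 0.0384 gf 62.6
 -> shift cm [ 0.21 -3.04 -0.31] twist 0.028108172376329676
```

Call:
send_rows(motion="1 0 0 0 0")

```text
clock: 4.6
eef_pos: [0.4449, 0.0487, 0.1864]
tool_rot: [0.999, 0.049, -0.001, -0.01]
ft_force: [0.2, -0.7, -3.9]
grip_width: 0.0385
grasp_force: 62.6
```

```bash
python3 - <<'E'
from h import *
o=bot.get_obs()
for k in("joint_pos","joint_vel","tau"): print(k,np.round(o[k],3))
go([.444,.079,.19],.069)
E
```

```text
joint_pos [ 0.096  0.164 -0.211  1.196  0.019  3.141]
joint_vel [ 0.003 -0.001  0.001 -0.002  0.002 -0.001]
tau [ 1.0900e-01 -3.4293e+01  2.5760e+01  1.0000e-02  8.9000e-02 -0.0000e+00]
t 4.6 pos [0.4449 0.0487 0.1864] head 0.0971 tilt [-0.002  0.019 -1.   ] F [ 0.2 -0.7 -3.9] w 0.0385 gf 62.6
 -> shift cm [ 0.2  -3.03 -0.3 ] twist 0.028139236757379393
```

Joint 6 hit its limit: this grasp can't reach the fixture's heading. I'll set the head down on the bench, regrasp it half a turn round, and carry on.

Call:
send_rows(motion="1 -0.5 4.5 0 0.03; 1 -1 9 0 0.06; 1 -1.5 13.5 0 0.09; 1 -2.4 18 3 0.097; 1 -2.4 19.7 6 0.097")

```text
clock: 5.1
eef_pos: [0.4414, -0.1519, 0.1236]
tool_rot: [1.0, -0.001, 0.001, -0.008]
ft_force: [0.3, 0.6, -4.5]
grip_width: 0.0386
grasp_force: 62.8
```

```bash
python3 - <<'E'
from h import *
go([.44,-.15,.027],0)
E
```

```text
t 5.1 pos [ 0.4414 -0.1519  0.1236] head -0.0029 tilt [ 0.003  0.016 -1.   ] F [ 0.3  0.6 -4.5] w 0.0386 gf 62.8
 -> shift cm [-0.16 -0.03  9.66] twist -0.0028617267213184583
```

Call:
send_rows(motion="1 0 0 4 0; 1 0 0 7.5 0; 1 0 0 9 0; 1 0 0 9.5 0; 1 0 0 9.5 0")

```text
clock: 5.6
eef_pos: [0.44, -0.1461, 0.0274]
tool_rot: [1.0, 0.001, -0.002, -0.01]
ft_force: [-0.2, -0.5, -3.8]
grip_width: 0.0381
grasp_force: 62.7
```

Call:
send_rows(motion="1 0 0 0.15 0; 1 0 0 0.3 0; 1 0 0 0.4 0; 1 0 0 0.4 0; 1 0 0 0.4 0")

```text
clock: 6.1
eef_pos: [0.4414, -0.1459, 0.0249]
tool_rot: [1.0, 0.001, 0.0, -0.009]
ft_force: [-1.2, 0.1, 4.8]
grip_width: 0.0385
grasp_force: 63.5
```

Call:
send_rows(motion="-1 0 0 0 0; -1 0 0 0 0; -1 0 0 0 0; -1 0 0 0 0; -1 0 0 -3 0")

```text
clock: 6.6
eef_pos: [0.437, -0.1449, 0.0508]
tool_rot: [1.0, 0.001, -0.005, -0.011]
ft_force: [-0.5, -0.6, -0.9]
grip_width: 0.0856
grasp_force: 0.0
```

Call:
send_rows(motion="-1 0 0 -5 0; -1 0 0 -10 0; -1 0 0 -10 -0.15; -1 0 0 -10 -0.30; -1 0 0 -10 -0.45")

```text
clock: 7.1
eef_pos: [0.4408, -0.1481, 0.1543]
tool_rot: [0.974, 0.227, 0.002, -0.009]
ft_force: [-0.5, -0.1, -1.3]
grip_width: 0.0853
grasp_force: 0.0
```

Call:
send_rows(motion="-1 0 0 0 -0.14; -1 0 0 0 -0.28; -1 0 0 0 -0.42; -1 0 0 0 -0.56; -1 0 0 0 -0.70")

```text
clock: 7.6
eef_pos: [0.4404, -0.148, 0.1535]
tool_rot: [0.837, 0.547, 0.004, -0.009]
ft_force: [0.1, 0.3, 0.6]
grip_width: 0.0856
grasp_force: 0.0
```

Call:
send_rows(motion="-1 0 0 0 -0.14; -1 0 0 0 -0.28; -1 0 0 0 -0.42; -1 0 0 0 -0.56; -1 0 0 0 -0.70")

```text
clock: 8.1
eef_pos: [0.4404, -0.148, 0.1535]
tool_rot: [0.599, 0.801, 0.007, -0.007]
ft_force: [0.7, -0.3, 0.6]
grip_width: 0.0854
grasp_force: 0.0
```

Call:
send_rows(motion="-1 0 0 0 -0.14; -1 0 0 0 -0.28; -1 0 0 0 -0.42; -1 0 0 0 -0.56; -1 0 0 0 -0.70")

```text
clock: 8.6
eef_pos: [0.4404, -0.148, 0.1535]
tool_rot: [0.288, 0.958, 0.009, -0.004]
ft_force: [0.2, -0.8, 0.0]
grip_width: 0.0855
grasp_force: 0.0
```

```bash
python3 - <<'E'
from h import *
go([.441,-.146,.022],-np.pi)
print(bot.get_obs()["joint_pos"])
print(back("top",(0,0),0)[:1])
E
```

```text
t 8.6 pos [ 0.4404 -0.148   0.1535] head 2.558 tilt [-0.003  0.019 -1.   ] F [ 0.2 -0.8  0. ] w 0.0855 gf 0.0
 -> shift cm [-0.11  0.   13.15] twist -0.5835438304924336
[-0.33561421  0.22928256 -0.21990932  1.13043192  0.01748519  0.24794742]
[1.13172735]
```

Call:
send_rows(motion="-1 0 0 0 -0.14; -1 0 0 0 -0.28; -1 0 0 0 -0.42; -1 0 0 2 -0.56; -1 0 0 4 -0.583")

```text
clock: 9.1
eef_pos: [0.4411, -0.1475, 0.1137]
tool_rot: [0.002, 1.0, 0.009, -0.0]
ft_force: [-0.3, -0.1, 0.5]
grip_width: 0.086
grasp_force: 0.0
```

Call:
send_rows(motion="-1 0 0 3 0; -1 0 0 6 0; -1 0 0 8 0; -1 0 0 9.1 0; -1 0 0 9.1 0")

```text
clock: 9.6
eef_pos: [0.439, -0.1451, 0.0214]
tool_rot: [0.003, 1.0, 0.01, -0.003]
ft_force: [0.4, 0.6, 0.7]
grip_width: 0.0857
grasp_force: 0.0
```

Call:
send_rows(motion="1 0 0 0 0; 1 0 0 0 0; 1 0 0 0 0; 1 0 0 0 0; 1 0 0 0 0")

```text
clock: 10.1
eef_pos: [0.4414, -0.1458, 0.024]
tool_rot: [0.003, 1.0, 0.009, 0.0]
ft_force: [-0.7, 0.9, 7.0]
grip_width: 0.0382
grasp_force: 59.5
```

Call:
send_rows(motion="1 0 0 -1 0; 1 0 0 -4 0; 1 0 0 -8 0; 1 0 0 -12 0; 1 0 0 -16 0")

```text
clock: 10.6
eef_pos: [0.4394, -0.1485, 0.184]
tool_rot: [0.003, 1.0, 0.01, -0.002]
ft_force: [0.7, -0.5, -3.7]
grip_width: 0.0385
grasp_force: 61.1
```

```bash
python3 - <<'E'
from h import *
go([.444,.079,.19],.069+np.pi)
E
```

```text
t 10.6 pos [ 0.4394 -0.1485  0.184 ] head 3.1351 tilt [-0.004  0.019 -1.   ] F [ 0.7 -0.5 -3.7] w 0.0385 gf 61.1
 -> shift cm [-0.31 22.76 -0.17] twist -0.07550896335250457
```

Call:
send_rows(motion="1 -0.1 4.5 0 -0.02; 1 -0.1 9 0 -0.04; 1 -0.2 13.5 0 -0.06; 1 -0.3 18 0 -0.0755; 1 -0.3 21 0 -0.0755")

```text
clock: 11.1
eef_pos: [0.4439, 0.0635, 0.1867]
tool_rot: [-0.036, 0.999, 0.01, -0.001]
ft_force: [0.3, 0.7, -4.1]
grip_width: 0.0387
grasp_force: 61.6
```

Call:
send_rows(motion="1 0 1.6 0 0; 1 0 1.6 0 0; 1 0 1.6 0 0; 1 0 1.6 0 0; 1 0 1.6 0 0")

```text
clock: 11.6
eef_pos: [0.4438, 0.0763, 0.1869]
tool_rot: [-0.034, 0.999, 0.009, -0.001]
ft_force: [0.3, -0.1, -2.7]
grip_width: 0.0381
grasp_force: 61.6
```

```bash
python3 - <<'E'
from h import *
ims=[]
go([.444,.079,.19],.069+np.pi)
np.save("hover.npy",np.r_[bot.get_obs()["eef_pos"],bot.get_obs()["tool_rot"]])
im=vision.camera("side")[:,:,::-1]; cv2.imwrite("pics/side3.png",im)
cv2.imwrite("pics/a3.png",cv2.resize(im[110:260,265:425],None,fx=4,fy=4,interpolation=cv2.INTER_CUBIC))
E
```

```text
t 11.6 pos [0.4438 0.0763 0.1869] head -3.0742 tilt [-0.003  0.019 -1.   ] F [ 0.3 -0.1 -2.7] w 0.0381 gf 61.6
 -> shift cm [-0.04  0.28 -0.3 ] twist -0.001618919303503219
```

View pics/a3.png

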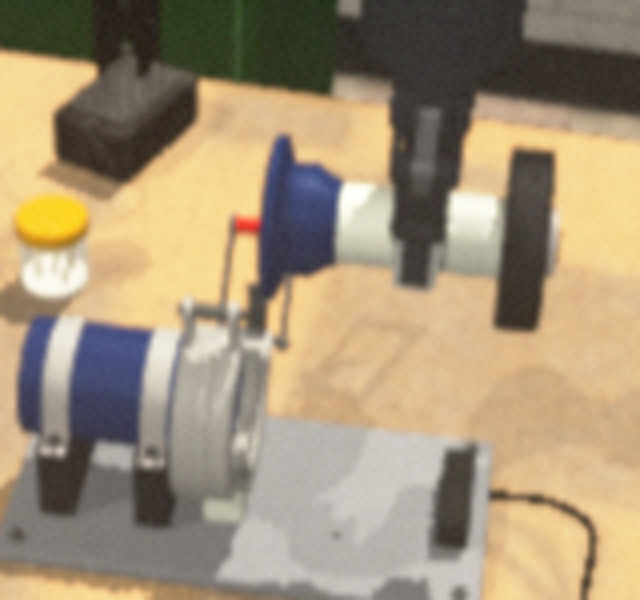

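```bash
cat > cmp.py <<'E'
from h import *
s=lambda q:np.round([(q[0]-265)*4,(q[1]-110)*4],0)
def circ(o,h,y,r,c="side"):
    "screen extents of circle at axial y (m), axis heading h (dir of +y)"
    a=np.array([np.cos(h),np.sin(h),0]); b=np.array([-a[1],a[0],0])
    P=np.array([s(proj(c,o+a*y+r*(np.cos(t)*b+np.sin(t)*np.array([0,0,1])))) for t in np.linspace(0,2*np.pi,181)])
    return dict(L=P[P[:,0].argmin()],R=P[P[:,0].argmax()],T=P[P[:,1].argmin()],B=P[P[:,1].argmax()])
E
python3 - <<'E'
from cmp import *
q=np.load("hover.npy"); o=q[:3]+[0,0,.018]; h=-3.0742
for n,y,r in(("face",-.076,.042),("neck0",-.04,.02),("neck1",.04,.02),("bump0",.04,.042),("tail",.062,.042)):
    print(n,{k:v.tolist() for k,v in circ(o,h,y,r).items()})
for F in ([.535,.0855],):
    o=np.array([*F,.078]); h=.069+np.pi
    for n,y,r in(("canbase",-.114,.033),("ring-",-.0145,.051),("ring+",.0145,.051)):
        print(n,{k:v.tolist() for k,v in circ(o,h,y,r).items()})
    a=np.array([np.cos(h),np.sin(h)]); x=np.array([a[1],-a[0]])*1
    print("pad corners",[s(proj("side",[*(o[:2]+a*y+x*xx),.0345])).tolist() for y in(.118,.136) for xx in(-.03,.03)])
    print("xaxis",x, "bench end?",)
    for y in (.15,.152):
        print([s(proj("side",[*(o[:2]+a*y+x*xx),.012])).tolist() for xx in(-.067,.067)])
E
```

```text
face {'L': [257.0, 253.0], 'R': [282.0, 158.0], 'T': [279.0, 131.0], 'B': [259.0, 297.0]}
neck0 {'L': [336.0, 241.0], 'R': [346.0, 195.0], 'T': [345.0, 182.0], 'B': [336.0, 262.0]}
neck1 {'L': [496.0, 280.0], 'R': [506.0, 201.0], 'T': [506.0, 200.0], 'B': [497.0, 280.0]}
bump0 {'L': [491.0, 324.0], 'R': [512.0, 155.0], 'T': [511.0, 155.0], 'B': [492.0, 324.0]}
tail {'L': [535.0, 329.0], 'R': [557.0, 160.0], 'T': [556.0, 160.0], 'B': [537.0, 329.0]}
canbase {'L': [15.0, 392.0], 'R': [45.0, 353.0], 'T': [39.0, 317.0], 'B': [21.0, 435.0]}
ring- {'L': [191.0, 449.0], 'R': [223.0, 337.0], 'T': [219.0, 305.0], 'B': [195.0, 490.0]}
ring+ {'L': [245.0, 471.0], 'R': [273.0, 343.0], 'T': [271.0, 311.0], 'B': [248.0, 497.0]}
pad corners [[446.0, 446.0], [438.0, 522.0], [478.0, 450.0], [472.0, 527.0]]
xaxis [-0.06894526  0.99762044] bench end?
[[502.0, 437.0], [489.0, 609.0]]
[[505.0, 438.0], [493.0, 610.0]]
```

```bash
python3 - <<'E'
from h import *
u=np.array([.9976,.069])
for (l,r) in (((231,130),(327,126)),((233,195),(332,191)),((227,84),(322,80))):
    A=back("top",tz(l),.078);B=back("top",tz(r),.078);m=(A+B)[:2]/2
    d=m-[.535,.0855]; print(np.round(m,4),"width",np.linalg.norm(A-B).round(4),"fix y",(-d@u).round(4),"fix x",(d@[-.069,.9976]).round(4))
im=cv2.imread("pics/top0.png").astype(int)
# blue tube columns in the top picture
for row in (176,191,195): 
    b=im[row,270:340]; k=np.where((b[:,0]>b[:,2]+25))[0]+270; A=back("top",(k.min()-.5,row),.078);B=back("top",(k.max()+.5,row),.078);m=(A+B)[:2]/2;d=m-[.535,.0855]
    print(row,k.min(),k.max(),np.linalg.norm(A-B).round(4),"fix x",(d@[-.069,.9976]).round(4))
# head in the same camera: bench pose check
E
```

```text
[0.599  0.0853] width 0.0652 fix y -0.0639 fix x -0.0047
[0.5543 0.0835] width 0.0669 fix y -0.0191 fix x -0.0034
[0.631  0.0879] width 0.0648 fix y -0.096 fix x -0.0042
176 290 314 0.0611 fix x -0.0034
191 291 316 0.0633 fix x -0.004
195 291 316 0.0632 fix x -0.0032
```

```bash
python3 - <<'E'
from h import *
go([.4577,.0772,.110],.0675+np.pi)
E
```

```text
t 11.65 pos [0.4438 0.0764 0.187 ] head -3.0742 tilt [-0.002  0.019 -1.   ] F [-0.2  0.2 -5.1] w 0.0386 gf 61.6
 -> shift cm [-1.4  -0.16  7.69] twist -9.416969550457566e-05
```

Call:
send_rows(motion="1 0 -0.1 2.5 0; 1 -0.4 -0.1 5 0; 1 -1 -0.16 7 0; 1 -1.4 -0.16 7.7 0; 1 -1.4 -0.16 7.7 0")

```text
clock: 12.15
eef_pos: [0.4576, 0.0776, 0.1092]
tool_rot: [-0.034, 0.999, 0.01, -0.002]
ft_force: [0.8, -0.5, -4.6]
grip_width: 0.0383
grasp_force: 61.5
```

```bash
python3 - <<'E'
from h import *
from cmp import circ
go([.4577,.0772,.0585],.0675+np.pi)
q=bot.get_obs()["eef_pos"]
for n,y,r in(("face",-.076,.042),("neck0",-.04,.02),("tail",.062,.042)):
    print(n,{k:v.tolist() for k,v in circ(q+[0,0,.018],-3.0742,y,r).items()})
im=vision.camera("side")[:,:,::-1]; cv2.imwrite("pics/side4.png",im)
cv2.imwrite("pics/a4.png",cv2.resize(im[110:260,265:425],None,fx=4,fy=4,interpolation=cv2.INTER_CUBIC))
E
```

```text
t 12.15 pos [0.4576 0.0776 0.1092] head -3.0735 tilt [-0.004  0.019 -1.   ] F [ 0.8 -0.5 -4.6] w 0.0383 gf 61.5
 -> shift cm [-0.02 -0.14  5.07] twist 0.0006184680336467352
face {'L': [226.0, 375.0], 'R': [251.0, 280.0], 'T': [248.0, 250.0], 'B': [229.0, 408.0]}
neck0 {'L': [301.0, 362.0], 'R': [312.0, 310.0], 'T': [311.0, 300.0], 'B': [302.0, 375.0]}
tail {'L': [491.0, 440.0], 'R': [510.0, 280.0], 'T': [510.0, 280.0], 'B': [491.0, 440.0]}
```

View pics/a4.png

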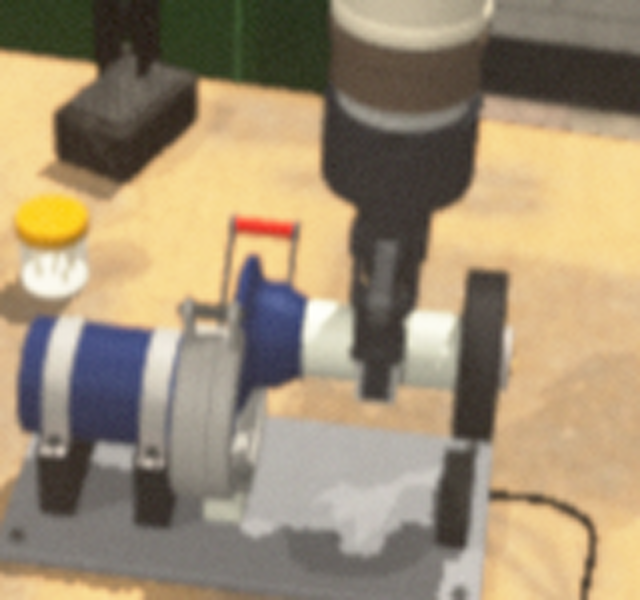

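Call:
send_rows(motion="1 0 0 0.6 0; 1 0 -0.05 1.4 0; 1 0 -0.08 2.2 0; 1 0 -0.1 3 0; 1 0 -0.1 3 0")

```text
clock: 12.7
eef_pos: [0.4565, 0.0776, 0.0786]
tool_rot: [-0.035, 0.999, 0.009, -0.002]
ft_force: [-0.6, -0.9, -4.0]
grip_width: 0.0379
grasp_force: 61.5
```

Call:
send_rows(motion="1 0 0 0.4 0; 1 0 0 0.7 0; 1 0 0 1 0; 1 0 -0.03 1.3 0; 1 0 -0.03 1.3 0")

```text
clock: 13.2
eef_pos: [0.4576, 0.0776, 0.0666]
tool_rot: [-0.035, 0.999, 0.01, -0.001]
ft_force: [0.3, -0.2, -4.5]
grip_width: 0.0384
grasp_force: 61.5
```

Call:
send_rows(motion="1 0 0 0.2 0; 1 0 0 0.3 0; 1 0 0 0.4 0; 1 0 0 0.5 0; 1 0 0 0.5 0")

```text
clock: 13.7
eef_pos: [0.458, 0.0778, 0.062]
tool_rot: [-0.035, 0.999, 0.01, -0.001]
ft_force: [0.4, 0.7, -4.5]
grip_width: 0.0381
grasp_force: 61.5
```

Call:
send_rows(motion="1 0 0 0.1 0; 1 0 0 0.2 0; 1 0 0 0.3 0; 1 0 0 0.4 0; 1 0 0 0.4 0")

```text
clock: 14.2
eef_pos: [0.4589, 0.078, 0.0587]
tool_rot: [-0.035, 0.999, 0.01, 0.0]
ft_force: [2.3, -0.1, 1.2]
grip_width: 0.0383
grasp_force: 62.3
```

Call:
send_rows(motion="1 0 0 0.1 0; 1 0 0 0.1 0; -0.2 0 0 0 0; -0.2 0 0 0 0; -0.2 0 0 0 0")

```text
clock: 14.7
eef_pos: [0.4572, 0.0778, 0.0577]
tool_rot: [-0.035, 0.999, 0.01, -0.001]
ft_force: [0.4, 0.3, -0.5]
grip_width: 0.0513
grasp_force: 0.0
```

Call:
send_rows(motion="-1 0 0 0 0; -1 0 0 0 0; -1 0 0 -3 0; -1 0 0 -8 0; -1 0 0 -13 0")

```text
clock: 15.2
eef_pos: [0.4569, 0.0752, 0.1886]
tool_rot: [-0.035, 0.999, 0.009, -0.002]
ft_force: [1.6, -0.7, 0.3]
grip_width: 0.0852
grasp_force: 0.0
```

```bash
python3 - <<'E'
from h import *
from cmp import circ
go([.4577,.0772,.25],.0675+np.pi)
for n,y,r in(("face",-.076,.042),("neck0",-.04,.02),("tail",.062,.042)):
    print(n,{k:v.tolist() for k,v in circ(np.array([.4585,.078,.0765]),-3.0742,y,r).items()})
im=vision.camera("side")[:,:,::-1]; cv2.imwrite("pics/side5.png",im)
cv2.imwrite("pics/a5.png",cv2.resize(im[110:260,265:425],None,fx=4,fy=4,interpolation=cv2.INTER_CUBIC))
E
```

```text
t 15.2 pos [0.4569 0.0752 0.1886] head -3.0724 tilt [-0.005  0.019 -1.   ] F [ 1.6 -0.7  0.3] w 0.0852 gf 0.0
 -> shift cm [-0.07  0.31 -6.14] twist 0.0016600288982466793
face {'L': [223.0, 444.0], 'R': [248.0, 350.0], 'T': [246.0, 324.0], 'B': [225.0, 476.0]}
neck0 {'L': [296.0, 425.0], 'R': [306.0, 383.0], 'T': [305.0, 371.0], 'B': [296.0, 444.0]}
tail {'L': [479.0, 508.0], 'R': [498.0, 353.0], 'T': [497.0, 353.0], 'B': [480.0, 508.0]}
```

View pics/a5.png

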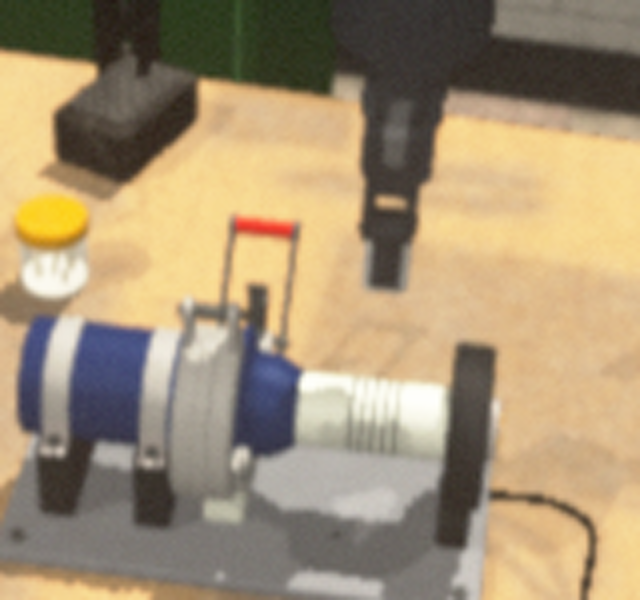

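The head is seated level, with its tail on the rest. Next I'll close the fingers and go round behind the open ring.

Call:
send_rows(motion="1 0 4 -1 0; 1 0 8 -1 0; 1 0 12 -1 0; 1 0 15.2 -1 0; 1 -3 15.2 0 0")

```text
clock: 15.75
eef_pos: [0.4757, 0.2333, 0.1923]
tool_rot: [-0.038, 0.999, 0.011, -0.0]
ft_force: [0.3, -0.3, 0.9]
grip_width: 0.0128
grasp_force: 0.0
```

Call:
send_rows(motion="1 -3 0 1 0; 1 -4.8 0 2 0; 1 -4.8 0 2.6 0; 1 -4.8 0 2.6 0; 1 -4.8 0 2.6 0")

```text
clock: 16.25
eef_pos: [0.5243, 0.2326, 0.1648]
tool_rot: [-0.035, 0.999, 0.01, -0.001]
ft_force: [-0.1, 1.1, 0.0]
grip_width: 0.0002
grasp_force: 0.0
```

```bash
cat >> h.py <<'E'
def fx(obs=None):
    "TCP in fixture mm"
    o=obs or bot.get_obs(); d=o["eef_pos"][:2]-[.535,.083]
    print("fix x,y,z mm",np.round(1000*np.array([d@[-.068,.9977],d@[-.9977,-.068],o["eef_pos"][2]]),1),"F",np.round(o["ft_force"],1),"t",o["clock"])
E
python3 - <<'E'
from h import *
fx()
im=[vision.camera("top")[150:250,225:345,::-1],vision.camera("side")[130:230,270:390,::-1]]
cv2.imwrite("pics/a6.png",cv2.resize(np.hstack(im),None,fx=3.2,fy=3.2,interpolation=cv2.INTER_CUBIC))
E
```

```text
fix x,y,z mm [150.    0.5 164.8] F [-0.1  1.1  0. ] t 16.25
```

View pics/a6.png

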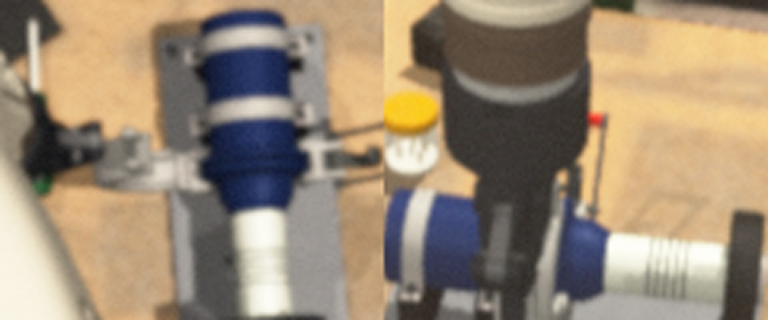

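The top view shows the flanges flush and the closed fingers just behind the open ring. I'm pushing it over towards the latch side.

Call:
send_rows(motion="1 0 -2 -0.5 0; 1 0 -3.5 -0.5 0; 1 0 -4.5 -0.5 0; 1 0 -5.5 -0.5 0; 1 0 -6.5 -0.5 0")

```text
clock: 16.85
eef_pos: [0.5299, 0.1725, 0.174]
tool_rot: [-0.036, 0.999, 0.016, 0.001]
ft_force: [-12.2, 11.9, 33.5]
grip_width: 0.0002
grasp_force: 17.3
```

Call:
send_rows(motion="1 0 -1 0 0; 1 0 -2 0 0; 1 0 -3 0 0; 1 0 -4 0 0; 1 0 -5 0 0")

```text
clock: 17.35
eef_pos: [0.5337, 0.1169, 0.1747]
tool_rot: [-0.034, 0.999, 0.009, 0.003]
ft_force: [-8.5, -4.7, 20.0]
grip_width: -0.0
grasp_force: 10.0
```

Call:
send_rows(motion="1 0 -1 0 0; 1 0 -2 0 0; 1 0 -3 0 0; 1 0 -4 0 0; 1 0 -4 0 0")

```text
clock: 17.85
eef_pos: [0.5357, 0.0767, 0.166]
tool_rot: [-0.034, 0.999, 0.009, -0.002]
ft_force: [-0.2, 0.8, 0.2]
grip_width: 0.0
grasp_force: 0.0
```

```bash
python3 - <<'E'
from h import *
fx(); go([.5,.1,.17])
vision.camera("side");print([(np.round(d["rect"]),round(d["conf"],2)) for d in boxes_of("side","clamp_half")[:2]])
E
```

```text
fix x,y,z mm [ -6.4  -0.3 166. ] F [-0.2  0.8  0.2] t 17.85
t 17.85 pos [0.5357 0.0767 0.166 ] head -3.0743 tilt [-0.004  0.019 -1.   ] F [-0.2  0.8  0.2] w 0.0 gf 0.0
 -> shift cm [ 3.41  2.57 -0.34] twist None
[(array([322., 198.,  22.,  67.]), 0.7), (array([337., 179.,   8.,  34.]), 0.51)]
```

Call:
send_rows(motion="1 0 -1 0 0; 1 0 -2 0 0; 1 0 -3 0 0; 1 0 -3.6 0 0; 1 0 -3.6 0 0")

```text
clock: 18.45
eef_pos: [0.5385, 0.041, 0.1661]
tool_rot: [-0.034, 0.999, 0.009, -0.001]
ft_force: [-0.2, 0.6, -1.4]
grip_width: -0.0
grasp_force: 0.0
```

```bash
python3 - <<'E'
from h import *
fx()
a=vision.camera("side")
print([(np.round(d["rect"]),round(d["conf"],2)) for d in boxes_of("side","clamp_half")[:3]])
# predicted extents of upper half ring+ears in the side picture for several angles
H=np.array([.057,.078])
def w(x,y,z): return [.535-.068*x-.9977*y,.083+.9977*x-.068*y,z]
for th in np.arange(0,1.9,.2):
    P=[]
    for al in np.radians(np.arange(0,181,10)):
        for r in(.051,):
            for y in(-.0145,.0145):
                v=np.array([r*np.cos(al)-.057,r*np.sin(al)]); c,s=np.cos(th),np.sin(th)
                P.append(proj("side",w(H[0]+c*v[0]+s*v[1],y,H[1]-s*v[0]+c*v[1])))
    v=np.array([-.135,0]);P.append(proj("side",w(H[0]+c*v[0],0,H[1]-s*v[0])))
    P=np.array(P);print(round(th,1),"rect",np.round([*(P.min(0)+P.max(0))/2,*np.ptp(P,0)]),"pin",np.round(P[-1]))
E
```

```text
fix x,y,z mm [-42.2  -0.6 166.1] F [-0.2  0.6 -1.4] t 18.45
[(array([323., 198.,  19.,  64.]), 0.86)]
0.0 rect [323. 206.  21.  41.] pin [329. 187.]
0.2 rect [323. 202.  21.  47.] pin [329. 179.]
0.4 rect [323. 199.  21.  54.] pin [329. 172.]
0.6 rect [323. 196.  21.  59.] pin [328. 167.]
0.8 rect [322. 195.  21.  62.] pin [327. 164.]
1.0 rect [321. 195.  21.  63.] pin [326. 164.]
1.2 rect [320. 197.  20.  62.] pin [324. 166.]
1.4 rect [319. 201.  20.  60.] pin [322. 171.]
1.6 rect [317. 206.  19.  56.] pin [320. 179.]
1.8 rect [316. 214.  19.  50.] pin [317. 189.]
```

Call:
send_rows(motion="1 0 1.5 0 0; 1 0 3.2 0 0; 1 0 3.2 0.5 0; 1 0 2.7 1 0; 1 0 2.2 1.5 0")

```text
clock: 19.05
eef_pos: [0.5375, 0.0641, 0.1517]
tool_rot: [-0.035, 0.999, 0.009, 0.0]
ft_force: [1.4, -1.7, 4.0]
grip_width: -0.0001
grasp_force: 1.8
```

Call:
send_rows(motion="1 0 -0.5 0.6 0; 1 0 -0.9 1.2 0; 1 0 -1.2 1.8 0; 1 0 -1.5 2.2 0; 1 0 -1.5 2.2 0")

```text
clock: 19.55
eef_pos: [0.5386, 0.0462, 0.1288]
tool_rot: [-0.033, 0.999, 0.007, -0.0]
ft_force: [1.9, -9.0, 2.1]
grip_width: 0.0
grasp_force: 3.6
```

```bash
python3 - <<'E'
from h import *
fx()
a=vision.camera("side")
print([(np.round(d["rect"]),round(d["conf"],2)) for d in boxes_of("side","clamp_half")[:3]])
E
```

```text
fix x,y,z mm [-37.   -1.1 128.8] F [ 1.9 -9.   2.1] t 19.55
[(array([324., 204.,  18.,  54.]), 0.97), (array([324., 215., 120., 100.]), 0.54)]
```

Call:
send_rows(motion="1 0 0 0.3 0; 1 0 0 0.6 0; 1 0 0 0.9 0; 1 0 0 1.1 0; 1 0 0 1.1 0")

```text
clock: 20.15
eef_pos: [0.539, 0.0418, 0.1189]
tool_rot: [-0.031, 1.0, 0.002, 0.0]
ft_force: [0.4, -20.1, 8.2]
grip_width: 0.0
grasp_force: 10.4
```

```bash
python3 - <<'E'
from h import *
fx()
a=vision.camera("side")
print([(np.round(d["rect"],1),round(d["conf"],2)) for d in boxes_of("side","clamp_half")[:2]])
E
```

```text
fix x,y,z mm [-41.4  -1.2 118.9] F [  0.4 -20.1   8.2] t 20.15
[(array([324. , 207.6,  18.7,  48. ]), 0.93), (array([279.5, 171.7,  16.6,  23.8]), 0.46)]
```

Call:
send_rows(motion="1 0 0 -1.2 0; 1 0 0 -2 0; 1 0 1.5 -2 0; 1 0 1.5 -1.2 0; 1 0 1.5 -0.7 0")

```text
clock: 20.75
eef_pos: [0.5374, 0.0655, 0.1264]
tool_rot: [-0.035, 0.999, 0.009, 0.0]
ft_force: [-10.1, -3.6, 39.6]
grip_width: 0.0001
grasp_force: 19.6
```

```bash
python3 - <<'E'
from h import *
fx()
a=vision.camera("side")
print([(np.round(d["rect"],1),round(d["conf"],2)) for d in boxes_of("side","clamp_half")[:2]])
E
```

```text
fix x,y,z mm [-17.6  -1.2 126.4] F [-10.1  -3.6  39.6] t 20.75
[(array([323.2, 207.8,  20.2,  43.4]), 0.83), (array([275.9, 289.5,  62.3,  14.6]), 0.73)]
```

The ring is shut: tip height and detected box both fit angle 0. Next I'll retreat and go round outside the latch bar.

Call:
send_rows(motion="1 0 0 -3 0; 1 0 -1 -7.5 0; 1 0 -5 -7.5 0; 1 0 -9.5 -7.5 0; 1 0 -13.5 -7.5 0")

```text
clock: 21.35
eef_pos: [0.5459, -0.0715, 0.1968]
tool_rot: [-0.036, 0.999, 0.01, -0.001]
ft_force: [0.7, 0.8, -0.4]
grip_width: -0.0001
grasp_force: 0.0
```

```bash
python3 - <<'E'
from h import *
fx(); go([.5,0,.1],.068+np.pi)
a=vision.camera("side"); b=vision.camera("top")
for c in("side","top"):
  for t in("clamp_half","latch_bar","latch"):print(c,t,[(np.round(d["rect"],1).tolist(),round(d["conf"],2)) for d in boxes_of(c,t)[:2]])
def red(im): 
    m=(im[...,0]>150)&(im[...,1]<80)&(im[...,2]<80); ys,xs=np.where(m[150:220,310:380] if im is b else m[150:200,310:350]); return (xs.mean()+310,ys.mean()+150,len(xs)) if len(xs) else None
print(red(a),red(b))
def w(x,y,z): return [.535-.068*x-.9977*y,.083+.9977*x-.068*y,z]
for th in(0,.2,.4,.6,.8,1,1.1,1.2):
    p=np.arctan2(64,17)+th; q=w(-.063+.066*np.cos(p),0,.067+.066*np.sin(p)); print(th,np.round(proj("side",q)),np.round(proj("top",q)))
E
```

```text
fix x,y,z mm [-154.9   -0.4  196.8] F [ 0.7  0.8 -0.4] t 21.35
t 21.35 pos [ 0.5459 -0.0715  0.1968] head -3.0703 tilt [-0.004  0.02  -1.   ] F [ 0.7  0.8 -0.4] w -0.0001 gf 0.0
 -> shift cm [4.05 7.26 9.84] twist 0.003316937134130171
side clamp_half [([324.0, 205.6, 20.7, 49.9], 0.78), ([279.4, 170.2, 18.8, 25.0], 0.63)]
side latch_bar [([330.1, 180.1, 17.7, 35.4], 0.49), ([325.6, 215.6, 128.5, 98.6], 0.41)]
side latch [([328.6, 179.9, 18.2, 29.1], 0.62)]
top clamp_half [([340.7, 196.2, 26.4, 13.9], 0.74)]
top latch_bar [([344.1, 198.5, 23.1, 19.8], 0.51)]
top latch [([340.2, 195.7, 22.5, 13.5], 0.5)]
(np.float64(330.60869565217394), np.float64(166.69565217391303), 23) (np.float64(351.2413793103448), np.float64(194.89655172413794), 29)
0 [327. 178.] [322. 196.]
0.2 [328. 173.] [328. 196.]
0.4 [329. 170.] [334. 195.]
0.6 [330. 167.] [339. 195.]
0.8 [331. 166.] [344. 195.]
1 [331. 166.] [349. 195.]
1.1 [332. 167.] [350. 195.]
1.2 [332. 167.] [352. 195.]
```

```bash
python3 - <<'E'
from h import *
a=vision.camera("side")
for c in (318,321,324,327): print(c,a[172:200,c].mean(1).astype(int).tolist())
def w(x,y,z): return [.535-.068*x-.9977*y,.083+.9977*x-.068*y,z]
for th in (0,.05,.1,.15,.2):
  out=[]
  for y in(-.0145,0,.0145):
    P=[]
    for al in np.radians(np.arange(60,181,5)):
        v=np.array([.051*np.cos(al)-.057,.051*np.sin(al)]); c,s=np.cos(th),np.sin(th)
        P.append(proj("side",w(.057+c*v[0]+s*v[1],y,.078-s*v[0]+c*v[1])))
    P=np.array(P); out.append(np.round(P[P[:,1].argmin()],1).tolist())
  print(th,out)
E
```

```text
318 [204, 206, 204, 205, 205, 207, 207, 206, 206, 205, 205, 204, 200, 200, 201, 207, 214, 222, 225, 228, 233, 232, 234, 233, 229, 226, 224, 221]
321 [166, 153, 149, 148, 145, 136, 134, 136, 134, 133, 132, 129, 139, 165, 201, 220, 225, 226, 227, 227, 229, 227, 225, 227, 228, 225, 223, 218]
324 [200, 202, 205, 204, 205, 204, 205, 204, 202, 203, 204, 194, 178, 180, 207, 219, 223, 226, 225, 228, 229, 229, 228, 226, 225, 224, 222, 219]
327 [203, 201, 202, 202, 202, 203, 204, 200, 176, 133, 111, 112, 120, 136, 177, 208, 220, 225, 228, 229, 232, 235, 235, 235, 234, 230, 228, 223]
0 [[319.8, 185.5], [326.3, 186.2], [332.9, 187.0]]
0.05 [[319.7, 184.5], [326.2, 185.2], [332.8, 186.0]]
0.1 [[319.8, 183.5], [326.3, 184.3], [332.9, 185.0]]
0.15 [[319.9, 182.7], [326.4, 183.4], [333.0, 184.2]]
0.2 [[319.7, 181.8], [326.3, 182.5], [332.9, 183.3]]
```

The ring's top edge sits at row ~186, which matches shut. I'm lowering outside the bar now and pushing it over.

Call:
send_rows(motion="1 0 0 4 0; 1 0 0 8 0; 1 0 0 9.2 0; 1 0 1.5 9.2 0; 1 0 2.3 9.1 0")

```text
clock: 22.3
eef_pos: [0.5453, -0.0448, 0.1086]
tool_rot: [-0.035, 0.999, 0.01, -0.0]
ft_force: [0.8, 0.3, 0.7]
grip_width: 0.0
grasp_force: 0.0
```

Call:
send_rows(motion="1 0 0.8 -0.6 0; 1 0 1.6 -1.1 0; 1 0 2.4 -1.6 0; 1 0 3.2 -1.9 0; 1 0 4 -2.1 0")

```text
clock: 22.8
eef_pos: [0.5433, -0.0078, 0.133]
tool_rot: [-0.034, 0.999, 0.008, 0.002]
ft_force: [-3.8, -5.0, 14.3]
grip_width: 0.0002
grasp_force: 6.1
```

```bash
cat > lat.py <<'E'
from h import *
fx()
a=vision.camera("side"); b=vision.camera("top")
def red(im,r):
    x0,x1,y0,y1=r; s=im[y0:y1,x0:x1].astype(int); m=(s[...,0]>130)&(s[...,1]<90)&(s[...,2]<90); ys,xs=np.where(m); return np.round((xs.mean()+x0,ys.mean()+y0,len(xs)),1) if len(xs) else None
print("side",red(a,(310,350,150,200)),"top",red(b,(310,380,170,220)))
E
python3 lat.py
```

```text
fix x,y,z mm [-91.1  -2.1 133. ] F [-3.8 -5.  14.3] t 22.8
side [328.5 167.6  47. ] top None
```

Call:
send_rows(motion="1 0 -1.5 -0.3 0; 1 0 -2.2 0 0; 1 0 -2.2 1.3 0; 1 0 -1.4 1.2 0; 1 0 -0.6 1.1 0")

```text
clock: 23.4
eef_pos: [0.5417, -0.0125, 0.1176]
tool_rot: [-0.034, 0.999, 0.01, -0.002]
ft_force: [-0.4, -0.1, 0.5]
grip_width: -0.0004
grasp_force: 0.4
```

Call:
send_rows(motion="1 0 0.5 0 0; 1 0 1 0 0; 1 0 1.5 0 0; 1 0 1.8 0 0; 1 0 1.8 0 0")

```text
clock: 23.9
eef_pos: [0.5411, 0.006, 0.1185]
tool_rot: [-0.035, 0.999, 0.01, -0.001]
ft_force: [-0.6, 1.5, 0.7]
grip_width: -0.0001
grasp_force: 0.0
```

```bash
python3 lat.py
```

```text
fix x,y,z mm [-77.3  -0.8 118.5] F [-0.6  1.5  0.7] t 23.9
side [327.2 173.   49. ] top None
```

Call:
send_rows(motion="1 0 0.4 0 0; 1 0 0.8 0 0; 1 0 1.2 0 0; 1 0 1.5 0 0; 1 0 1.5 0 0")

```text
clock: 24.5
eef_pos: [0.5399, 0.0186, 0.1185]
tool_rot: [-0.034, 0.999, 0.007, -0.001]
ft_force: [0.8, -5.7, -1.2]
grip_width: -0.0003
grasp_force: 3.0
```

```bash
python3 lat.py
```

```text
fix x,y,z mm [-64.6  -0.5 118.5] F [ 0.8 -5.7 -1.2] t 24.5
side [326.4 177.4  56. ] top None
```

Call:
send_rows(motion="1 0 0.15 0 0; 1 0 0.3 0 0; 1 0 0.3 0 0; 1 0 0.3 0 0")

```text
clock: 25.0
eef_pos: [0.5399, 0.0192, 0.1185]
tool_rot: [-0.033, 0.999, 0.005, -0.001]
ft_force: [0.6, -12.1, -1.7]
grip_width: 0.0003
grasp_force: 5.9
```

```bash
python3 lat.py
```

```text
fix x,y,z mm [-64.   -0.5 118.5] F [  0.6 -12.1  -1.7] t 25.0
side [326.5 177.5  58. ] top None
```

The latch is at its stop: force rose to 12 N with almost no motion. I'm backing off.

Call:
send_rows(motion="1 0 -2 0 0; 1 0 -5 0 0; 1 0 -8 -3 0; 1 0 -9 -7 0; 1 0 -9 -11 0")

```text
clock: 25.6
eef_pos: [0.5458, -0.07, 0.2277]
tool_rot: [-0.033, 0.999, 0.01, -0.001]
ft_force: [0.4, 0.1, -0.1]
grip_width: -0.0004
grasp_force: 0.0
```

Call:
send_rows(motion="1 4 -2 0 0; 1 8 -4 0 0; 1 8 -6 0 0; 1 8 -6 0 0; 1 8 -6 0 0")

```text
clock: 26.1
eef_pos: [0.4709, -0.1339, 0.2262]
tool_rot: [-0.034, 0.999, 0.01, -0.0]
ft_force: [0.2, 0.0, -0.4]
grip_width: -0.0001
grasp_force: 0.0
```

```bash
python3 lat.py; python3 - <<'E'
from h import *
a=vision.camera("side"); vision.camera("top")
for c in (318,321): print(c,a[178:192,c].mean(1).astype(int).tolist())
for c,t in (("side","clamp_half"),("side","head"),("side","cell_checker"),("side","lug_jar"),("side","driver_green"),("top","cell_checker"),("top","lug_jar"),("top","driver_green")):
    print(c,t,[(np.round(d["rect"]).tolist(),round(d["conf"],2)) for d in boxes_of(c,t)[:2]])
old=cv2.imread("pics/side0.png")[:,:,::-1].astype(int)
for n,(x,y) in dict(checker=(379,299),jar=(278,174),driver=(274,287)).items():
    print(n,np.abs(old-a)[y-20:y+20,x-18:x+18].mean().round(1))
E
```

```text
fix x,y,z mm [-212.1   78.7  226.2] F [ 0.2  0.  -0.4] t 26.1
side [326.8 177.8  49. ] top [322.6 196.2  25. ]
318 [105, 106, 114, 116, 123, 130, 130, 135, 146, 153, 153, 151, 153, 151]
321 [115, 161, 189, 198, 194, 182, 160, 138, 126, 131, 137, 143, 147, 148]
side clamp_half [([322.0, 205.0, 20.0, 43.0], 0.71)]
side head [([357.0, 218.0, 64.0, 38.0], 0.55)]
side cell_checker [([380.0, 298.0, 27.0, 40.0], 0.94), ([280.0, 172.0, 17.0, 25.0], 0.6)]
side lug_jar [([278.0, 172.0, 20.0, 26.0], 0.86), ([326.0, 221.0, 122.0, 86.0], 0.66)]
side driver_green [([273.0, 290.0, 65.0, 16.0], 0.75), ([278.0, 171.0, 19.0, 25.0], 0.21)]
top cell_checker [([246.0, 265.0, 31.0, 26.0], 0.6), ([331.0, 197.0, 23.0, 14.0], 0.36)]
top lug_jar [([368.0, 142.0, 22.0, 21.0], 0.59)]
top driver_green [([236.0, 189.0, 12.0, 44.0], 0.61)]
checker 24.6
jar 3.5
driver 33.2
```

```bash
python3 -c "
from workcell import workorder
print(workorder.job_done())"
```

```text
the job is handed in; nothing more can be done
None
```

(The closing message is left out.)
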